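# Show the blank's edge: open the stop bar, slide the blank out over the ledge end

## Task

The steel sheet blank lying on the raised ledge has to show its edge for the next pick. Push the stop bar at the ledge's end fully open with the fingertips, then push the blank along the ledge, without lifting it or using it to shove the bar, until it lies flat with about 30 mm sticking out past the ledge's end. Leave it there and leave the things round about where they are.

Things in the scene. Friction and masses are not known exactly. Their poses are not given: they have to be found in the camera images.
- ledge: Fixed raised ledge, a grey metal channel bed 220 long (x) x 114 wide (y) x 55 mm high. Origin on the table; +x points along the ledge to the exit end where the blank must come out. It reaches from x = -130 (open rear end) to x = +90 mm (exit end). Lips at |y| = 47 to 57 mm rise to z = 55 mm, level with the blank's top, and guide it with 2 mm play each side.
- ledge_end (a point): Middle of the exit end at deck level (ledge frame x 90, y 0, z 50 mm). The blank rests at z = 50 mm on two deck strips at |y| = 27 to 47 mm; between them (|y| < 27 mm) an open trough, floor at z = 12 mm, runs the full length, so shut fingertips can reach down in it past the blank's rear edge.
- stop_bar (a joint): Angle of the stop bar, an upright flat steel bar 150 long, 8 thick, from z = 45 to 79 mm, turning level about a vertical pivot. At 0 it lies across the exit along the ledge's +y; growing values swing its free end outward, from the ledge's +y toward its +x (clockwise from above). Starts at 0 to 0.2 rad; fully open on its stop at 1.75. Light friction (0.06 N m) keeps it where it is left.
- stop_bar_pivot (a point): Pivot axis of the stop bar: ledge frame x = 98, y = -67 mm, z = 66 mm.
- stop_bar_tip (a point): Middle of the free end face of the stop bar, 150 mm from the pivot, half-way up the bar (z = 62 mm). When shut it stands 26 mm out beyond the ledge's +y side. The bar's top is 24 mm above the blank and the lips, so fingertips held a few mm above those can push the bar's inner face.
- blank_center (a point): Centre (half-way up) of the loose flat steel sheet blank, 110 long x 90 wide x 5 mm thick, about 0.16 kg. It lies on the deck strips between the lips with its x axis (110 mm) along the ledge's x; it starts fully on the ledge.
- blank_lead (a point): Middle of the blank's leading edge (55 mm from its centre toward the exit end), half-way up.
- blank_trail (a point): Middle of the blank's rear edge (55 mm from its centre, away from the exit end), half-way up: the edge to push on.
- tray_blue: Bystander: blue shallow parts tray, 96 x 136 x 26 mm, on the table below the exit end; origin at the centre of its underside.
- pin_a: Bystander: white pin standing in the tray, 15 mm diameter x 26 mm; origin at its foot.
- pin_b: Bystander: another such white pin standing in the tray.
- screw_tin: Bystander: round white tin, 64 mm diameter x 25 mm, on the table beside the ledge; origin at the centre of its underside.
- gauge_block: Bystander: ground steel block 25 x 40 x 35 mm on the table at the other side of the ledge; origin at the centre of its underside.
- blank: The same sheet blank; origin at the centre of its underside, axes as at its centre.

How it is judged:
On the way:
1. the stop bar is swung fully open (at least 1.45 rad) while the blank still lies wholly on the ledge (value of joint stop_bar above 1.45 rad and x of blank_lead in the frame of ledge below 0.088 m), for 0.2 s.
At the end, for the whole second after the job is handed in: The stop bar is open by at least 1.45 rad and the blank lies at rest, flat on the deck between the lips, its leading edge 20 to 40 mm past the ledge's exit end (value of joint stop_bar above 1.45 rad and x of blank_lead in the frame of ledge between 0.11 and 0.13 m and z of blank_center in the frame of ledge between 0.05 and 0.055 m and angle between blank_center's own z axis and vertical below 0.05 rad and angle between the x axis of blank_center and the x axis of ledge, either way round below 0.08 rad and linear speed of blank below 0.01 m/s); the robot touches nothing.
It fails at once if the blank is pushed into the stop bar's way before the bar is open (x of blank_lead in the frame of ledge above 0.088 m and value of joint stop_bar below 1.35 rad).
It fails at once if the blank is lifted more than 8 mm off the deck or tipped (z of blank_center in the frame of ledge above 0.0605 m or angle between blank_center's own z axis and vertical above 0.15 rad).
It fails at once if a bystander is moved more than 20 mm (distance of any of tray_blue, pin_a, pin_b, screw_tin, gauge_block from where it was at the start of the episode above 0.02 m).
It also fails if it takes over 48 s, if anything falls off the work surface, if the arm or the gripper's body presses on something with over 40 N, if the wrist force passes 120 N, or if a joint passes its speed limit or range.

## Robot

A 7-joint arm with a two-finger parallel gripper is mounted at the origin on a cart in front of the work surface, level with it; the furniture and walls round the work are solid. World frame = base frame: x ahead of the robot, y to its left, z up, the work surface at z = 0. Lengths are in m, angles in rad, forces in N, time in s.
With the tool pointing down it reaches from about 0.4 to 0.85 m from the base axis. Payload 4.5 kg.
Tool frame: the origin (TCP) lies at the very end of the fingers, on their centre line; the grasp point (between the pads) lies 19 mm behind it; z points along the fingers, y is the line along which they close (so a half turn about z gives the same grasp; the last joint's range is limited). The gripper opens to 88 mm and grips with 3 to 60 N. Pads are 18 mm wide; open, the fingers measure 123 mm over their backs; the gripper's body (75 mm by 187 mm) begins 45 mm behind the grasp point.
Start: joints at [1.312, 0.689, -0.195, 1.565, 0.157, 0.902, -0.215], TCP at [0.18, -0.598, 0.239] pointing down, gripper open.
Joint ranges: [-3.01, 3.01], [-0.46, 2.08], [-1.47, 1.51], [0.13, 2.56], [-1, 4.14], [0.04, 2.09], [-2.66, 2.66]. Speed limits (rad/s): [2.57, 2.57, 3.14, 3.14, 3.14, 3.14, 3.14].

## Interface

Orientations are given as a unit quaternion [x, y, z, w].
In Python, from plant import r gives the robot as it stands. The module is installed in compiled form; this text tells all that it offers.
- The arm moves only by the tool step_arm, never from a script. Its argument "increments" is a list of rows, each a list of 2 entries, a list of its own where there are three numbers: the shift along the world's x, y, z in cm, then the turn, a rotation vector about the world's x, y, z in degrees. A call has exactly 10 rows; each row shifts and turns the commanded pose from where the row before left it; what a row does not reach is not made up. A row lasts 1/10 s, in which the tool goes at most 50 mm and 8.59 degrees, less where a joint would pass 70% of its speed; a pose out of reach is approached as far as the arm can. A call is refused whole if a number of a shift passes 5 or a number of a turn 8.59, either way. A call with a gripper value outside its range is refused whole. "fingers" is the opening, from 0 (shut) to 1 (fully open), set as the call begins (left out, the last holds). The fingers move at their own pace and stop on an object; "grip_force" is the grip in N (left out, the last holds). Time passes only in rows, so rows that do not move let the fingers close, or fill a call up. It gives the time, the measured TCP pose, the force, the opening and the grip force at its end, in the units of the state.
- r.get_state(): the state, without advancing time (a new reading comes with each control period).
- r.snapshot(name): name is "scene" or "side" or "wrist"; returns (picture, depth): 384x512x3 uint8, red, green, blue; 384x512 float32, m along the optical axis (not along the pixel's ray), 0 where there is no reading.
- r.calibration(name): a dict with "fov_y" (degrees; the focal length in pixels is half the picture's height over the tangent of half this angle, whatever the lens; pixels are square), "cx", "cy" (the principal point, pixels), "R" (3x3) and "t" (3): a world point X has camera coordinates R X + t. Camera axes: x right, y down, z forward; pixel columns grow to the right and rows downward; lengths in m; the calibration is good to about 2 mm. A picture is of the moment at which its call begins: read the wrist's pose just before it. calibration takes no time and is no camera call; for the wrist camera it gives the pose at the moment of the call.
- r.finish_job(): hands the job in; it is judged then, once.
The state is a dict: "clock": time; "q": joint angles; "qd": joint speeds; "joint_torque": joint torques, N m; "tool_pos": TCP position; "eef_rot": TCP orientation; "contact_force": force on the tool from outside, world axes, zero at the start; "moment": the same for the moment, N m; "opening": opening from 0.0 (shut) to 1.0 (fully open); "finger_force": force on a finger pad.
Only numpy, scipy, OpenCV 4.12 (cv2) and the standard library are available. Lean on these libraries where they do the work, as an engineer would, in place of code of your own. Each camera call takes 0.05 s, during which the arm holds its last target. There are 200 camera calls.

## Working session

There is one attempt and no reset: what is moved stays moved. The work goes in short steps, Python scripts to look and compute and a tool call to move; the robot and the scene stay as the last step left them, time stands still between calls to the robot, and variables do not carry over. Pictures are saved under pics/ and viewed, at most 10 in all, crops included, and the job is handed in when it is done.

Besides the shell and the picture viewer there is one more tool, called after "Call:" as a command line: name --argument value ..., lists and objects as JSON in quotes. step_arm: Moves the arm, as the interface text tells. Its arguments: {"type":"object","properties":{"increments":{"type":"array","items":{"type":"array"}},"fingers":{"type":"number"},"grip_force":{"type":"number"}},"required":["increments"]}

```bash
mkdir -p pics; cat > h.py <<'E'
import numpy as np,cv2
from plant import r
def snap(n,f):
    c=r.calibration(n); p,d=r.snapshot(n); cv2.imwrite(f,p[:,:,::-1]); np.savez(f[:-4]+'.npz',p=p,d=d,**{k:np.array(v) for k,v in c.items()}); return p,d
def load(f): return np.load(f[:-4]+'.npz')
def ray(c,u,v,z):
    f=192/np.tan(np.radians(c['fov_y'])/2); R=c['R'];o=-R.T@c['t']
    k=R.T@np.array([(u-c['cx'])/f,(v-c['cy'])/f,1]); return o+k*(z-o[2])/k[2]
def cloud(c):
    f=192/np.tan(np.radians(c['fov_y'])/2); v,u=np.mgrid[:384,:512]; d=c['d']
    X=np.stack([(u-c['cx'])/f*d,(v-c['cy'])/f*d,d],-1); P=(X-c['t'])@c['R']; P[d==0]=np.nan; return P
E
python3 - <<'E'
from h import *
for n in('scene','side'): snap(n,f'pics/{n}0.png'); c=r.calibration(n); print(n,-np.array(c['R']).T@c['t'],c['fov_y'])
a=cv2.imread('pics/scene0.png');b=cv2.imread('pics/side0.png')
print(r.get_state())
E
```

```text
scene [ 0.07002742 -0.32899108  0.63925278] 47.95792555933156
side [0.56346379 0.81001138 0.44204967] 45.525046248896636
{'clock': 0.1, 'q': array([ 1.31181139,  0.68993332, -0.19456264,  1.56622856,  0.15731109,
        0.90250673, -0.21508601]), 'qd': array([-0.00083944, -0.00090927,  0.00113362, -0.00021923, -0.0001936 ,
        0.00144908,  0.00047755]), 'joint_torque': array([-3.01574240e-03, -5.28499711e+01, -1.27154142e+00, -1.53837043e+01,
       -5.25397633e-02,  1.93152599e-03,  3.10965811e-05]), 'tool_pos': array([ 0.18020079, -0.59786392,  0.23797365]), 'eef_rot': array([ 9.89294013e-01,  1.45933716e-01, -1.72614089e-04, -8.22578554e-04]), 'contact_force': array([ 0.55758515, -0.09915491,  0.24574394]), 'moment': array([ 0.0368578 , -0.03904681, -0.00309728]), 'finger_force': 0.0, 'opening': 1.0011020252882776}
```

View pics/scene0.png

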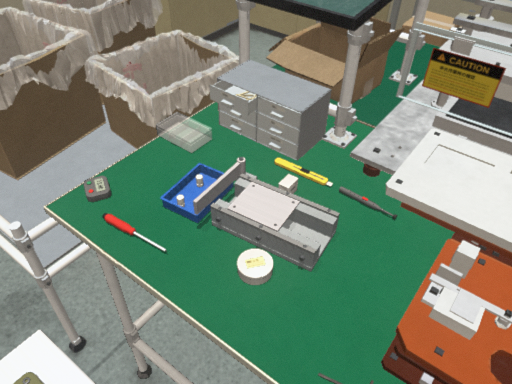

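View pics/side0.png

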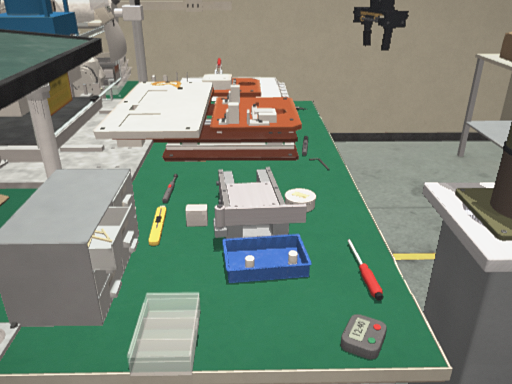

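Scene: the ledge runs from about (325,240), its rear, to (225,195), its exit, with the blue tray beyond the exit at (198,190), the tin at (255,266) and the block at (288,183). The bar crosses the exit from (241,165) to (198,205). I'll zoom in and measure.

```bash
python3 - <<'E'
from h import *
a=cv2.imread('pics/scene0.png')[145:290,155:355];b=cv2.imread('pics/side0.png')[155:290,180:330]
cv2.imwrite('pics/z1.png',cv2.resize(a,(800,580),interpolation=cv2.INTER_CUBIC))
cs=load('pics/scene0.png');P=cloud(cs)
for uv in [(265,205),(322,241),(198,203),(241,165),(219,215),(303,258),(336,218),(255,262),(288,180),(250,177)]: print(uv,P[uv[1],uv[0]].round(4))
# top at z=55 points: footprint
m=(abs(P[...,2]-.053)<.006)&(P[...,0]>.2)&(P[...,0]<.7)
print(m.sum())
lab=cv2.connectedComponentsWithStats(m.astype(np.uint8))
for i in range(1,lab[0]):
  if lab[2][i][4]>150:
    q=P[lab[1]==i]; print(lab[2][i],cv2.minAreaRect(q[:,:2].astype(np.float32)*1000))
E
```

```text
(265, 205) [0.5563 0.0098 0.0531]
(322, 241) [ 0.5788 -0.1098  0.0128]
(198, 203) [0.4677 0.1009 0.0714]
(241, 165) [0.6027 0.1064 0.0736]
(219, 215) [0.4903 0.0703 0.0403]
(303, 258) [ 0.507  -0.111   0.0338]
(336, 218) [ 0.6158 -0.1136  0.0479]
(255, 262) [ 0.4536 -0.0451  0.0243]
(288, 180) [0.6625 0.027  0.0345]
(250, 177) [0.6011 0.0814 0.0554]
5243
[ 194  168  146   87 4252] ((543.28857421875, -6.748085021972656), (155.31190490722656, 237.6757354736328), 2.616323709487915)
[394 340  58  44 384] ((434.299560546875, -348.605712890625), (83.56912994384766, 15.747196197509766), 79.72773742675781)
[491 355  21  29 466] ((497.1376647949219, -439.2382507324219), (43.876827239990234, 26.901607513427734), 15.672779083251953)
```

View pics/z1.png

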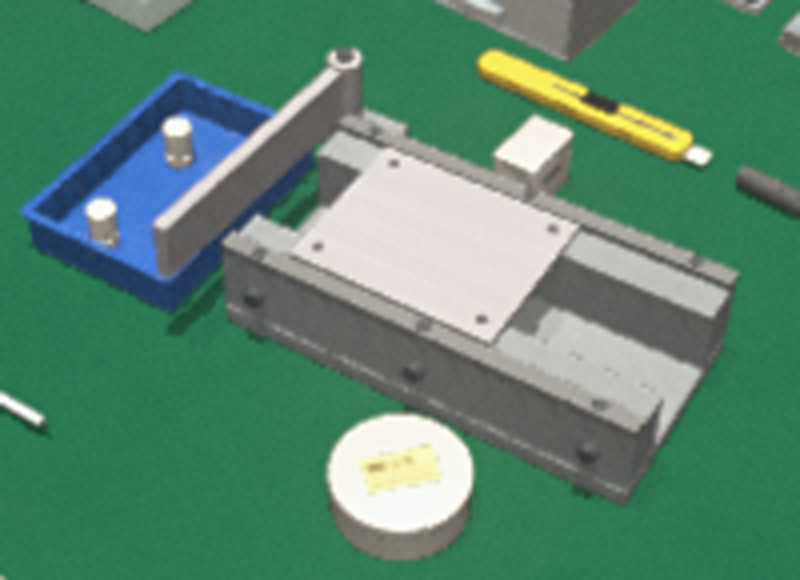

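```bash
cat >> h.py <<'E'
def px(u,v): return 155+u/4-.4,145+v/4-.4
E
python3 - <<'E'
from h import *
c=load('pics/scene0.png')
g=lambda u,v,z:ray(c,*px(u,v),z)[:2]*1000
L={k:g(*p,.055) for k,p in dict(ne=(227,237),nr=(641,430),fr=(738,273),fe=(342,117)).items()}
for k in L: print(k,L[k].round(1))
for k,p in dict(fe=(383,148),fr=(580,225),nr=(492,344),ne=(292,251)).items(): print('blank',k,g(*p,.055).round(1))
print('bar tip top outer/inner',g(155,222,.079),g(168,226,.079),'pivot top',g(345,57,.083))
d=(L['ne']-L['nr'])+(L['fe']-L['fr']); print('dir',np.degrees(np.arctan2(d[1],d[0])), np.linalg.norm(L['ne']-L['nr']),np.linalg.norm(L['ne']-L['fe']),np.linalg.norm(L['nr']-L['fr']))
print('tin',g(402,465,.025),'block',g(535,142,.035), 'pins',g(177,127,.03),g(101,207,.03),'tray', [g(*p,.026) for p in((27,211),(178,75),(172,285))])
E
```

```text
ne [493.3  91.6]
nr [ 515.2 -127.8]
fr [ 624.7 -114.1]
fe [596.6 104. ]
blank fe [590.7  72.4]
blank fr [605.7 -37.4]
blank nr [516.  -48.4]
blank ne [505.4  61. ]
bar tip top outer/inner [462.6687815  107.19835782] [464.45334177 100.63471492] pivot top [609.19066162 111.88479458]
dir 96.52036703415013 220.4816206857013 103.97367229538978 110.3368933398526
tin [455.33385669 -44.06291501] block [662.22727861  25.94813732] pins [557.68358094 186.77575251] [487.99790928 174.50415606] tray [array([465.24114062, 205.31726211]), array([593.81650465, 220.09097065]), array([472.66260297, 111.27492865])]
```

```bash
python3 - <<'E'
from h import *
P=np.concatenate([cloud(load(f'pics/{n}0.png')).reshape(-1,3) for n in('scene','side')])
P=P[np.isfinite(P[:,0])&(P[:,2]>.1)&(P[:,2]<.9)]
xs=np.arange(0,1,.1);ys=np.arange(-.8,.6,.1)
print('x->',xs.round(1))
for y in ys[::-1]: print(f'{y:+.1f}',[ (lambda q:int(1000*np.percentile(q,98)) if len(q)>15 else 0)(P[(P[:,0]>=x)&(P[:,0]<x+.1)&(P[:,1]>=y)&(P[:,1]<y+.1)][:,2]) for x in xs])
o=np.array([555.1,8.3]);t=np.radians(96.7);R=np.array([[np.cos(t),-np.sin(t)],[np.sin(t),np.cos(t)]])
w=lambda x,y:(o+R@[x,y]).round(1)
rr=95
print('descend',w(66,28),'touch',w(85,28))
for a in np.arange(0,1.76,.15):
  h=9*abs(np.cos(a))+17.5*np.sin(a); p=np.array([98,-67])+rr*np.array([np.sin(a),np.cos(a)])-(4+h)*np.array([np.cos(a),-np.sin(a)])
  print(round(a,2),p.round(1),w(*p))
print('trough behind',w(-75,0),'end',w(10-9,0))
E
```

```text
x-> [0.  0.1 0.2 0.3 0.4 0.5 0.6 0.7 0.8 0.9]
+0.5 [0, 0, 0, 0, 0, 0, 0, 0, 0, 0]
+0.4 [0, 0, 0, 0, 0, 0, 0, 0, 0, 0]
+0.3 [0, 0, 0, 0, 0, 0, 0, 135, 341, 272]
+0.2 [0, 0, 0, 0, 0, 0, 0, 136, 341, 0]
+0.1 [0, 0, 0, 0, 0, 0, 0, 135, 344, 347]
-0.0 [148, 0, 0, 0, 0, 0, 0, 135, 345, 351]
-0.1 [179, 0, 0, 0, 0, 0, 0, 0, 346, 339]
-0.2 [0, 0, 0, 0, 0, 0, 127, 125, 126, 298]
-0.3 [0, 0, 0, 0, 0, 0, 125, 125, 125, 297]
-0.4 [0, 0, 0, 0, 117, 141, 141, 125, 376, 378]
-0.5 [0, 344, 0, 0, 0, 119, 125, 125, 125, 346]
-0.6 [0, 369, 368, 0, 0, 142, 140, 127, 125, 342]
-0.7 [0, 343, 358, 0, 0, 0, 125, 141, 137, 342]
-0.8 [0, 0, 0, 0, 0, 0, 124, 140, 0, 0]
descend [519.6  70.6] touch [517.4  89.5]
0.0 [85. 28.] [517.4  89.5]
0.15 [96.9 29.3] [514.7 101.1]
0.3 [109.1  29. ] [513.6 113.3]
0.45 [121.6  27.1] [514.  125.9]
0.6 [134.1  23.4] [516.2 138.7]
0.75 [146.3  17.9] [520.3 151.5]
0.9 [157.9  10.3] [526.4 163.9]
1.05 [168.6   0.8] [534.6 175.7]
1.2 [178.  -10.6] [544.9 186.3]
1.35 [185.6 -23.7] [557.  195.4]
1.5 [191.2 -38.2] [570.8 202.7]
1.65 [194.5 -52.4] [584.5 207.5]
trough behind [563.9 -66.2] end [555.    9.3]
```

Call:
step_arm --increments '[[[2.2,4.4,0],[0,0,-1]],[[2.2,4.4,0],[0,0,-1]],[[2.2,4.4,0],[0,0,-1]],[[2.2,4.4,0],[0,0,-1]],[[2.2,4.4,0],[0,0,-1]],[[2.2,4.4,0],[0,0,-1]],[[2.2,4.4,0],[0,0,-1]],[[2.2,4.4,0],[0,0,-1]],[[2.2,4.4,0],[0,0,-1]],[[2.2,4.4,0],[0,0,-1]]]' --fingers 0

```text
clock: 1.1
tool_pos: [0.4009, -0.1566, 0.2387]
eef_rot: [0.998, 0.059, -0.0, 0.0]
contact_force: [1.0, -1.4, 0.4]
opening: 0.115
finger_force: 0.0
```

Call:
step_arm --increments '[[[2,3.6,0],[0,0,0]],[[2,3.6,0],[0,0,0]],[[2,3.6,0],[0,0,0]],[[2,3.6,0],[0,0,0]],[[2,3.6,0],[0,0,0]],[[2,3.6,0],[0,0,0]],[[0,0,-3],[0,0,0]],[[0,0,-3],[0,0,0]],[[0,0,-3],[0,0,0]],[[0,0,-3],[0,0,0]]]'

```text
clock: 2.1
tool_pos: [0.5203, 0.0577, 0.1175]
eef_rot: [0.998, 0.059, -0.0, 0.0]
contact_force: [0.1, 0.4, -0.9]
opening: 0.001
finger_force: 0.0
```

```bash
python3 - <<'E'
from h import *
print(r.get_state()['tool_pos'],r.get_state()['opening'])
snap('scene','pics/scene1.png');snap('side','pics/side1.png')
a=cv2.imread('pics/scene1.png')[120:260,155:355];b=cv2.imread('pics/side1.png')[130:270,180:330]
cv2.imwrite('pics/z2.png',np.hstack([cv2.resize(a,(400,280)),cv2.resize(b,(400,373))[:280]]))
E
```

```text
[0.52027021 0.05774716 0.1174638 ] 0.0009430175484690888
```

View pics/z2.png

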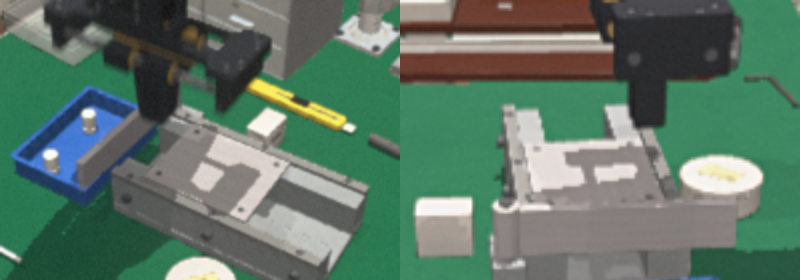

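Fingers are shut above the blank's lead end, inside the bar, which is still shut. The tin, block and pins are clear. Descending now.

Call:
step_arm --increments '[[[0,0,-2],[0,0,0]],[[0,0,-1.5],[0,0,0]],[[0,0,-1.0],[0,0,0]],[[0,0,-0.6],[0,0,0]],[[0,0,0],[0,0,0]],[[-0.1,0.8,0],[0,0,0]],[[-0.1,0.8,0],[0,0,0]],[[-0.1,0.8,0],[0,0,0]],[[0,0.4,0],[0,0,0]],[[0,0,0],[0,0,0]]]'

```text
clock: 3.2
tool_pos: [0.5174, 0.087, 0.0679]
eef_rot: [0.998, 0.06, 0.0, -0.0]
contact_force: [0.4, 0.5, -1.4]
opening: 0.007
finger_force: 0.0
```

```bash
python3 - <<'E'
from h import *
o=np.array([555.1,8.3]);t=np.radians(96.7);R=np.array([[np.cos(t),-np.sin(t)],[np.sin(t),np.cos(t)]])
s=r.get_state();print(s['tool_pos'],s['contact_force'],R.T@(s['tool_pos'][:2]*1000-o))
rr=95;last=None
for a in np.arange(0.1,1.8,.1):
  h=17.5*abs(np.cos(a))+9*np.sin(a); p=np.array([98,-67])+rr*np.array([np.sin(a),np.cos(a)])-(4+h)*np.array([np.cos(a),-np.sin(a)])
  q=(o+R@p); print(round(a,2),p.round(1),q.round(1)); 
E
```

```text
[0.51744551 0.08697191 0.0679139 ] [ 0.39099658  0.48188256 -1.41619332] [82.52780546 28.21862228]
0.1 [85.3 29.8] [515.6  89.5]
0.2 [94.4 30.7] [513.6  98.5]
0.3 [103.7  30.7] [512.5 107.8]
0.4 [113.2  29.7] [512.4 117.3]
0.5 [122.8  27.7] [513.2 127. ]
0.6 [132.2  24.7] [515.2 136.7]
0.7 [141.5  20.6] [518.1 146.4]
0.8 [150.4  15.4] [522.2 155.8]
0.9 [158.8   9.2] [527.4 164.9]
1.0 [166.6   2. ] [533.7 173.5]
1.1 [173.6  -6.1] [540.9 181.4]
1.2 [179.8 -15.1] [549.1 188.6]
1.3 [184.9 -24.9] [558.2 194.8]
1.4 [188.9 -35.2] [568.1 200. ]
1.5 [191.8 -46.1] [578.5 204.1]
1.6 [193.4 -56.3] [588.4 206.9]
1.7 [194.2 -64.2] [596.2 208.6]
```

Call:
step_arm --increments '[[[-0.4,1.1,0],[0,0,0]],[[-0.1,0.9,-0.2],[0,0,0]],[[0,0.95,0],[0,0,0]],[[0.1,0.95,0],[0,0,0]],[[0.2,1.0,0],[0,0,0]],[[0.3,0.95,0],[0,0,0]],[[0.4,0.95,0],[0,0,0]],[[0.5,0.9,0],[0,0,0]],[[0.65,0.85,0],[0,0,0]],[[0.7,0.8,0],[0,0,0]]]'

```text
clock: 4.2
tool_pos: [0.5414, 0.1798, 0.0657]
eef_rot: [0.998, 0.059, -0.0, 0.0]
contact_force: [0.6, -0.5, -0.4]
opening: 0.006
finger_force: 0.4
```

Call:
step_arm --increments '[[[0.8,0.7,0],[0,0,0]],[[0.8,0.7,0],[0,0,0]],[[0.9,0.6,0],[0,0,0]],[[1.0,0.5,0],[0,0,0]],[[1.0,0.4,0],[0,0,0]],[[0.9,0.3,0],[0,0,0]],[[0.4,0.1,0],[0,0,0]],[[0,0,0],[0,0,0]],[[0,0,0],[0,0,0]],[[0,0,0],[0,0,0]]]'

```text
clock: 5.2
tool_pos: [0.5987, 0.2121, 0.0658]
eef_rot: [0.998, 0.059, -0.0, -0.0]
contact_force: [0.2, -1.7, -0.1]
opening: 0.004
finger_force: 0.0
```

```bash
python3 - <<'E'
from h import *
s=r.get_state();print(s['tool_pos'],s['contact_force'])
snap('scene','pics/scene2.png');snap('side','pics/side2.png')
a=cv2.imread('pics/scene2.png')[120:260,155:355];b=cv2.imread('pics/side2.png')[130:270,180:330]
cv2.imwrite('pics/z3.png',np.hstack([cv2.resize(a,(400,280)),cv2.resize(b,(400,373))[:280]]))
E
```

```text
[0.59865974 0.21214894 0.06578411] [ 0.15345732 -1.72109638 -0.11146465]
```

View pics/z3.png

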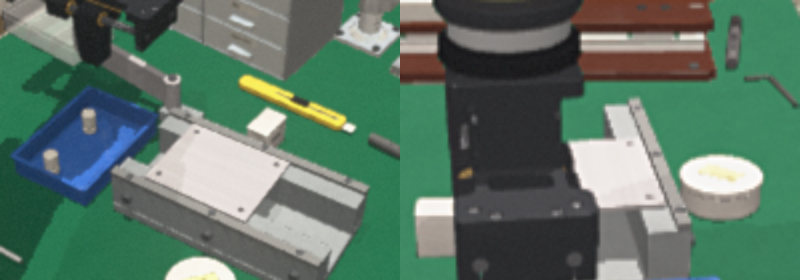

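The bar swung past 90°, from pivot crop (172,78) to beyond (105,45). Blank, pins and block look unmoved. I'll measure the bar angle.

```bash
python3 - <<'E'
from h import *
c=load('pics/scene2.png');p=ray(c,155+172/2,120+78/2,.083)[:2]
for e in [(105,43),(130,57),(150,68)]:
  q=ray(c,155+e[0]/2,120+e[1]/2,.079)[:2]; d=q-p; a=np.degrees(np.arctan2(d[1],d[0])); print(p,q,np.radians(186.7-a))
E
```

```text
[0.60899819 0.11133314] [0.61495476 0.20966077] 1.7482381905075777
[0.60899819 0.11133314] [0.6129056  0.17201045] 1.7520411104642661
[0.60899819 0.11133314] [0.61158274 0.14312648] 1.7688470483346108
```

Call:
step_arm --increments '[[[0.3,0.1,0],[0,0,0]],[[0.3,0,0],[0,0,0]],[[0.2,0,0],[0,0,0]],[[0,0,0],[0,0,0]],[[0,0,0],[0,0,0]],[[0,0,0],[0,0,0]],[[0,0,0],[0,0,0]],[[0,0,0],[0,0,0]],[[0,0,0],[0,0,0]],[[0,0,0],[0,0,0]]]'

```text
clock: 6.3
tool_pos: [0.6007, 0.2125, 0.0653]
eef_rot: [0.998, 0.059, -0.006, 0.001]
contact_force: [-12.5, -1.2, 10.2]
opening: 0.005
finger_force: 6.3
```

Call:
step_arm --increments '[[[-2,0,0],[0,0,0]],[[-2,0,0],[0,0,0]],[[0,0,3],[0,0,0]],[[0,0,3],[0,0,0]],[[0,0,3],[0,0,0]],[[0,-4.8,0],[0,0,0]],[[0,-4.8,0],[0,0,0]],[[0,-4.8,0],[0,0,0]],[[0,-4.8,0],[0,0,0]],[[0,-4.8,0],[0,0,0]]]'

```text
clock: 7.3
tool_pos: [0.5672, -0.0288, 0.156]
eef_rot: [0.998, 0.059, 0.001, 0.0]
contact_force: [0.0, 0.4, 0.4]
opening: 0.007
finger_force: 0.0
```

Call:
step_arm --increments '[[[0,-2.5,0],[0,0,0]],[[0,-2.4,0],[0,0,0]],[[0,0,0],[0,0,0]],[[0,0,0],[0,0,0]],[[0,0,0],[0,0,0]],[[0,0,0],[0,0,0]],[[0,0,0],[0,0,0]],[[0,0,0],[0,0,0]],[[0,0,0],[0,0,0]],[[0,0,0],[0,0,0]]]'

```text
clock: 8.3
tool_pos: [0.5669, -0.0758, 0.1557]
eef_rot: [0.998, 0.059, 0.0, 0.0]
contact_force: [0.1, 0.3, -0.6]
opening: 0.002
finger_force: 0.0
```

```bash
python3 - <<'E'
from h import *
o=np.array([555.1,8.3]);t=np.radians(96.7);R=np.array([[np.cos(t),-np.sin(t)],[np.sin(t),np.cos(t)]])
s=r.get_state();print(s['tool_pos'],s['contact_force'],R.T@(s['tool_pos'][:2]*1000-o))
snap('scene','pics/scene3.png');snap('side','pics/side3.png')
a=cv2.imread('pics/scene3.png')[120:260,155:355];b=cv2.imread('pics/side3.png')[130:270,180:330]
cv2.imwrite('pics/z4.png',np.hstack([cv2.resize(a,(400,280)),cv2.resize(b,(400,373))[:280]]))
E
```

```text
[ 0.56693697 -0.07578075  0.15574962] [ 0.09849063  0.25291361 -0.5845002 ] [-84.88756205  -1.94636585]
```

View pics/z4.png

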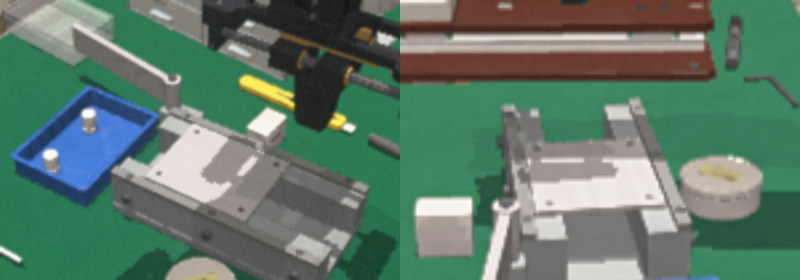

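Bar fully open, blank undisturbed, fingers above the open trough behind the blank. Lowering into the trough.

Call:
step_arm --increments '[[[-0.2,0,-3],[0,0,0]],[[0,0,-3],[0,0,0]],[[0,0,-2],[0,0,0]],[[0,0,-2],[0,0,0]],[[0,0,-1.6],[0,0,0]],[[0,0,0],[0,0,0]],[[0,0,0],[0,0,0]],[[-0.1,0.5,0],[0,0,0]],[[0,0.5,0],[0,0,0]],[[0,0,0],[0,0,0]]]'

```text
clock: 9.4
tool_pos: [0.5644, -0.0644, 0.0405]
eef_rot: [0.998, 0.06, 0.001, -0.0]
contact_force: [0.9, 0.5, 0.1]
opening: 0.007
finger_force: 0.0
```

Call:
step_arm --increments '[[[-0.1,0.5,0],[0,0,0]],[[0,0.5,0],[0,0,0]],[[-0.1,0.5,0],[0,0,0]],[[0,0.5,0],[0,0,0]],[[-0.1,0.5,0],[0,0,0]],[[0,0.5,0],[0,0,0]],[[-0.1,0.5,0],[0,0,0]],[[-0.1,0.5,0],[0,0,0]],[[0,0.5,0],[0,0,0]],[[0,0,0],[0,0,0]]]'

```text
clock: 10.4
tool_pos: [0.5589, -0.0196, 0.0397]
eef_rot: [0.998, 0.06, -0.0, -0.0]
contact_force: [1.1, -0.7, -0.3]
opening: 0.004
finger_force: 0.2
```

```bash
python3 - <<'E'
from h import *
o=np.array([555.1,8.3]);t=np.radians(96.7);R=np.array([[np.cos(t),-np.sin(t)],[np.sin(t),np.cos(t)]])
s=r.get_state();print(s['tool_pos'],s['contact_force'],R.T@(s['tool_pos'][:2]*1000-o))
snap('scene','pics/scene4.png');snap('side','pics/side4.png')
a=cv2.imread('pics/scene4.png')[145:290,155:355]
b=cv2.imread('pics/side4.png')[160:260,210:310]
cv2.imwrite('pics/z5.png',np.hstack([cv2.resize(a,None,fx=2,fy=2,interpolation=2)[:,:400],cv2.resize(b,(400,400),interpolation=2)[:290]]))
E
```

```text
[ 0.55886002 -0.01961036  0.03972744] [ 1.10181999 -0.71802822 -0.30945179] [-28.15843758  -0.47802302]
```

View pics/z5.png

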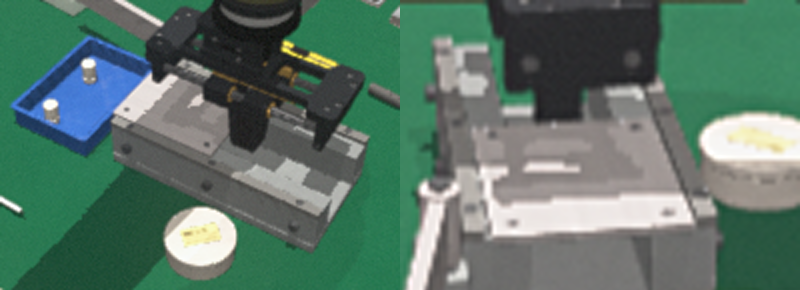

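Blank's lead edge is now around the exit end (side crop (490,235) to (690,225)), straight between the lips. I'll measure how far it sticks out.

```bash
python3 - <<'E'
from h import *
o=np.array([555.1,8.3]);t=np.radians(96.7);R=np.array([[np.cos(t),-np.sin(t)],[np.sin(t),np.cos(t)]])
for n in('scene','side'):
  c=load(f'pics/{n}4.png');P=cloud(c);L=((P[...,:2]*1000-o)@R);z=P[...,2]*1000
  for nm,y0,y1 in(('blank',-38,38),('lip+',49,55),('lip-',-55,-49)):
    m=(abs(z-54)<4)&(L[...,1]>y0)&(L[...,1]<y1)&(L[...,0]>0)&(L[...,0]<150)
    print(n,nm,m.sum(),np.percentile(L[...,0][m],[98,99.5]).round(1),L[...,0][m].max().round(1), z[m].mean())
c=load('pics/side4.png')
for u,v in[(490,235),(690,226),(590,231)]: print(R.T@(ray(c,210+(u-400)/4,160+v/4,.0545)[:2]*1000-o))
c=load('pics/side0.png')
E
python3 - <<'E'
import cv2
b=cv2.imread('pics/side4.png')[185:235,220:300]
cv2.imwrite('pics/z6.png',cv2.resize(b,(800,500),interpolation=2))
E
```

```text
scene blank 1065 [93.3 95. ] 95.8 54.55413680421972
scene lip+ 107 [86.7 88.9] 89.2 54.70641851985858
scene lip- 39 [77.3 77.7] 77.9 54.32103638299481
side blank 1103 [ 99.1 100.3] 101.2 55.392593780430786
side lip+ 77 [93.7 94.5] 94.9 55.35162546716927
side lip- 83 [92.9 93.4] 93.7 55.33086954823229
[ 96.63290524 -44.31313631]
[100.16344064  43.85019647]
[98.83942872 -0.5148803 ]
```

View pics/z6.png

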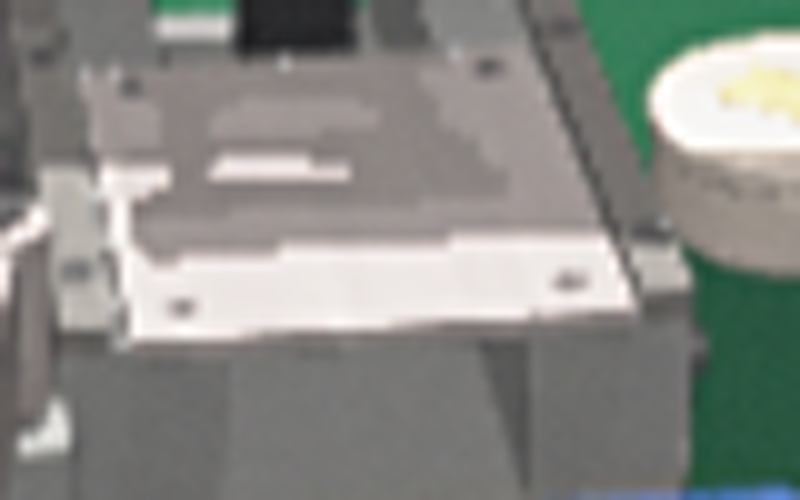

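Lead edge stands about 7 mm past the lip ends. Pushing 23 mm more, then backing off, up and clear.

Call:
step_arm --increments '[[[-0.1,0.5,0],[0,0,0]],[[0,0.5,0],[0,0,0]],[[-0.1,0.5,0],[0,0,0]],[[0,0.4,0],[0,0,0]],[[-0.1,0.4,0],[0,0,0]],[[0,0,0],[0,0,0]],[[0,0,0],[0,0,0]],[[0.1,-0.5,0],[0,0,0]],[[0.1,-1,0],[0,0,0]],[[0.1,-1,0],[0,0,0]]]'

```text
clock: 11.5
tool_pos: [0.559, -0.0243, 0.0398]
eef_rot: [0.998, 0.059, 0.0, 0.0]
contact_force: [-0.3, 0.1, -1.1]
opening: 0.007
finger_force: 0.0
```

Call:
step_arm --increments '[[[0,0,0],[0,0,0]],[[0,0,2],[0,0,0]],[[0,0,3],[0,0,0]],[[0,0,3],[0,0,0]],[[0,0,3],[0,0,0]],[[0,-3,2],[0,0,0]],[[0,-3,0],[0,0,0]],[[0,-3,0],[0,0,0]],[[0,0,0],[0,0,0]],[[0,0,0],[0,0,0]]]'

```text
clock: 12.5
tool_pos: [0.5586, -0.1135, 0.1696]
eef_rot: [0.998, 0.058, -0.0, -0.0]
contact_force: [-1.0, -0.1, -0.1]
opening: 0.003
finger_force: 0.0
```

```bash
python3 - <<'E'
from h import *
o=np.array([555.1,8.3]);t=np.radians(96.7);R=np.array([[np.cos(t),-np.sin(t)],[np.sin(t),np.cos(t)]])
for n in('scene','side'):
  snap(n,f'pics/{n}5.png')
  c=load(f'pics/{n}5.png');P=cloud(c);L=((P[...,:2]*1000-o)@R);z=P[...,2]*1000
  for nm,y0,y1 in(('blank',-38,38),('lip+',49,55),('lip-',-55,-49)):
    m=(abs(z-54)<4)&(L[...,1]>y0)&(L[...,1]<y1)&(L[...,0]>-30)&(L[...,0]<150)
    print(n,nm,m.sum(),np.percentile(L[...,0][m],[.5,1,99,99.5]).round(1),z[m].mean())
a=cv2.imread('pics/scene5.png')[120:260,155:355];b=cv2.imread('pics/side5.png')[160:260,210:310]
cv2.imwrite('pics/z7.png',np.hstack([cv2.resize(a,(400,280)),cv2.resize(b,(400,400))[:280]]))
E
```

```text
scene blank 1521 [-22.4 -17.5 117.9 118.6] 54.463671730493424
scene lip+ 148 [-29.1 -27.9  88.7  89. ] 54.70746270248621
scene lip- 119 [-28.7 -28.4  86.7  87.7] 54.43959343802
side blank 1343 [-26.9 -23.  122.8 123. ] 55.227794784858865
side lip+ 101 [-29.1 -28.9  93.4  94. ] 55.57944638967545
side lip- 104 [-28.3 -27.7  93.3  93.5] 55.41696241952096
```

View pics/z7.png

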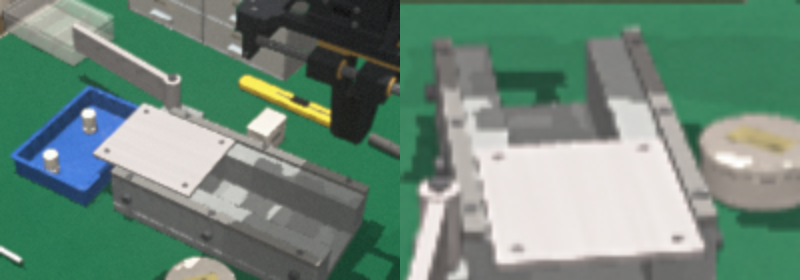

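The blank sticks out about 29.5 mm, flat and straight. The bar is fully open and the bystanders are where they were. Handing in.

```bash
python3 -c "
from plant import r
print(r.finish_job())"
```

```text
the job is handed in; nothing more can be done
None
```

The job is handed in at about 12.6 s, with no verdict shown: the stop bar is fully open on its stop (about 1.75 rad), the blank lies flat and sticks out about 29.5 mm, and in the last pictures the bystanders look unmoved and the arm is clear.

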